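Fit a cart wheel over the four studs of its hub

ROBOT

A 6-joint arm with a two-finger parallel gripper is mounted at the origin on the work surface. World frame = base frame: x ahead of the robot, y to its left, z up, the work surface at z = 0. Lengths are in mm, angles in rad, forces in N, time in s.
With the tool pointing down it reaches from about 350 to 875 mm from the base axis. Payload 4.2 kg.
Tool frame: the origin (TCP) lies midway between the tips of the shut fingers; the grasp point (between the pads) lies 19 mm behind it; y points along the fingers, x is the direction in which the jaws open and shut, and the axes are right-handed (so a half turn about y gives the same grasp; the last joint's range is limited). The gripper opens to 85 mm and grips with 20 to 120 N. Pads are 22 mm wide; open, the fingers measure 114 mm over their backs; the gripper's body (76 mm by 85 mm) begins 54 mm behind the grasp point. The pads swing forward as they close: fully open they stand 13 mm farther back than shut.
Start: joints at [1.367, 0.385, 0.008, 0, -1.194, -0.259], TCP at [279.001, 559.247, 197.912] pointing down, gripper open.
Joint ranges: [-3.14, 3.14], [-1.21, 2.06], [-1.07, 1.41], [-3.16, 2.05], [-2.99, -0.16], [-3.1, 3.1]. Speed limits (rad/s): [2.79, 2.79, 3.14, 3.14, 3.14, 3.14].

INTERFACE

Orientations are given as a unit quaternion [x, y, z, w].
In Python, from bench import read_state, get_image, job_done gives the robot as it stands.
- The arm moves only by the tool play_rows, never from a script. Its argument "series" is a list of rows, each a list of 7 numbers: the shift along the tool's x, y, z in m, then the turn, a rotation vector about the tool's x, y, z in rad, then the finger opening in m, from 0 to 0.0854. In form: [[x, y, z, wx, wy, wz, claw], ...]. A call has 1 to 10 rows; each row shifts and turns the pose as measured when the row begins, along the tool's axes as they then stand; what a row does not reach is not made up. A row lasts 1/10 s, in which the tool goes at most 50 mm and 8.59 degrees, less where a joint would pass 70% of its speed; a pose out of reach is approached as far as the arm can. A call with a gripper value outside its range is refused whole. The fingers move at their own pace and stop on an object; the grip force is fixed at half the most. Time passes only in rows, so rows that do not move let the fingers close. It gives the time, the measured TCP pose, the force and the opening at its end, in the units of the state.
- read_state(): the state, without advancing time (a new reading comes with each control period).
- get_image(name): name is "side" or "top"; returns a dict with "color" (400x640x3 uint8, red, green, blue), "intrinsics" (3x3 intrinsics, pixels), "origin" and "orientation" of the camera in the world. Camera axes: x right, y down, z forward; pixel columns grow to the right and rows downward; lengths in mm; the calibration is good to about 2 mm. A picture is of the moment at which its call begins. There is no depth.
- job_done(): hands the job in, once; it reports no verdict.
The state is a dict: "clock": time; "joints": joint angles; "joint_vel": joint speeds; "joint_efforts": joint torques, N m; "position": TCP position; "ee_rot": TCP orientation; "contact_force": force on the tool from outside, world axes, zero at the start; "wrist_torque": the same for the moment, N m; "gripper_width": finger opening in mm.
Only numpy, scipy, OpenCV 4.12 (cv2) and the standard library are available. Lean on these libraries where they do the work, as an engineer would, in place of code of your own. Each camera call takes 0.05 s, during which the arm holds its last target. There are 200 camera calls.

TASK

Fit the green garden-cart wheel to the red hub: take it by its steel boss, set it boss up over the hub's centre spigot, and with only light pressure turn it until its four holes line up with the four brass studs, then ease it down until it sits flat and fully home on the flange, and let go. Never force it against the studs or let it drop, and leave everything else on the bench where it is.

Things in the scene. Friction and masses are not known exactly. Their poses are not given: they have to be found in the camera images.
- wheel: Loose cart wheel, 0.4 to 0.6 kg, lying flat, boss up, on the bench. Black tyre 150 mm across, 30 mm high, inside radius 64 mm; within it a green disc, its underside 10 mm and top face 18 mm above the tyre's underside. Origin: on the axis at the tyre's underside; z up along the axis; the four holes lie on its x and y axes.
- wheel_boss (a point): Centre of the top of the wheel's steel boss, 65 mm above the tyre's underside. The boss is a round tube, 40 mm across, rising 47 mm from the disc: grip it from above, at any yaw. A 26.7 mm bore runs right through boss and disc.
- wheel_disc (a point): Centre of the underside of the green disc. Four 12 mm holes go through the disc, 34 mm from the axis and 90 degrees apart.
- stand: Fixed hub stand: wooden board 170 x 120 x 20 mm with a black rubber block that carries the hub. Origin: on the hub's axis at bench level; z up. It does not give the angle of the studs. The rubber gives: from about 5 N of downward load (the wheel's weight counts) the hub sinks 1 mm per 3 N, at most 8 mm, and springs back.
- hub: Upright hub on the stand. Origin: on the axis in the plane of the top face of the red flange (75 mm above the bench unloaded; 88 mm across, 12 mm thick); z up. Wheel resting on the stud tips: wheel origin 8 mm above this one; fully home, disc on flange: 10 mm below it. More than 30 N between wheel and hub (push, twist, fall) damages the studs; turning on once they have entered jams them. The flange does not turn.
- hub_spigot (a point): Top of the hub's steel centre spigot, on the axis, 42 mm above the flange face. The spigot is 23.8 mm across; its top 13 mm taper to 12 mm across.
- stud_tips (a point): Point on the hub's axis level with the tips of the four brass studs, 18 mm above the flange face. Studs: 9 mm across, top 2 mm tapering to 7.6 mm, 34 mm from the axis, 90 degrees apart. Their angle about the axis differs every time and is NOT given by any pose: see it, or feel for it by turning the wheel (at most 90 degrees) as it presses lightly on the tips.
- seedlid_handle (a point): Knob of the flip-top lid of the blue plastic seed box; the lid is hinged at the far side and shut. Leave it shut.
- seedbox: Blue plastic seed box with a shut flip-top lid, 110 x 170 x 70 mm, fixed, beyond the wheel and hub; bystander. Origin: centre of its underside.
- greypot: Grey plastic flower pot, 100 mm across the rim, 85 mm high; bystander. Origin: centre of its underside.
- claypot: Terracotta pot, 90 mm across the rim, 75 mm high; bystander. Origin: centre of its underside.
- torch: Black and yellow torch with a red press button, lying along its x, 165 mm long, 40 mm thick; bystander. Origin: bench level, near its middle.
- wrench: Steel wrench, 180 mm long, lying along its x; bystander. Origin: on its underside.
- grease: Grease can with a yellow band, 72 mm across, 75 mm high; bystander. Origin: centre of its underside.
- nuttin: Open steel tin with four brass nuts, 76 mm across, 22 mm high; bystander. Origin: centre of its underside.
Things that resemble listed ones, but are neither listed nor needed, are in the scene too. What is shaped like the wheel but orange is not meant.

How it is judged:
By the outcome, as a careful person would: the job done as asked, in the order asked, and still so for the second after the job is handed in, with the robot touching nothing.
It also fails if it takes over 64 s, if anything falls off the work surface, if the arm or the gripper's body presses on something with over 40 N, if the wrist force passes 120 N, or if a joint passes its speed limit or range.

## Working session

There is one attempt and no reset: what is moved stays moved. The work goes in short steps, Python scripts to look and compute and a tool call to move; the robot and the scene stay as the last step left them, time stands still between calls to the robot, and variables do not carry over. Pictures are saved under pics/ and viewed, about 8 in all and at most 12, crops included, and the job is handed in when it is done.

Besides the shell and the picture viewer there is one more tool, called after ">>>" as name([rows], argument=value, ...), one row to a line, values as JSON. play_rows: Moves the arm, as the interface text tells. Its arguments: {"type":"object","properties":{"series":{"type":"array","items":{"type":"array","items":{"type":"number"}}}},"required":["series"]}

```bash
mkdir -p pics
python3 - <<'E'
from bench import *
import cv2
print(read_state())
for n in("side","top"):
    d=get_image(n);cv2.imwrite(f"pics/{n}0.png",d["color"][:,:,::-1]);print(n,d["intrinsics"],d["origin"],d["orientation"])
E
```

```text
{'clock': 0.0, 'joints': array([ 1.36660293e+00,  3.85592940e-01,  6.67364483e-03, -5.14796358e-04,
       -1.19401197e+00, -2.58584909e-01]), 'joint_vel': array([-1.03975716e-03,  6.41738996e-04,  4.63650874e-04, -6.64722784e-04,
        1.23065219e-05, -4.16668637e-04]), 'joint_efforts': array([ 1.22961360e-04, -3.92290521e+01,  1.88397825e+01,  4.18600962e+00,
       -4.76734887e-03, -4.16845481e-06]), 'position': array([278.72256805, 558.6943728 , 196.81607282]), 'ee_rot': array([ 0.37259397, -0.60094255,  0.60180601, -0.37131026]), 'contact_force': array([ 0.34240816, -0.13447432, -0.00330403]), 'wrist_torque': array([-0.00754597,  0.02205872,  0.03259727]), 'gripper_width': 85.26529602573235}
side [[473.88863257   0.         324.78460217]
 [  0.         473.88863257 201.24893807]
 [  0.           0.           1.        ]] [ -62.34476383 -736.02538444  987.73984846] [ 0.85813967 -0.32459601  0.13163598 -0.37537409]
top [[504.9067863    0.         319.57854615]
 [  0.         504.9067863  204.11110045]
 [  0.           0.           1.        ]] [ 257.014404     18.401107   1620.11493882] [-0.70278347  0.70555354 -0.06546594  0.06327557]
```

View pics/side0.png

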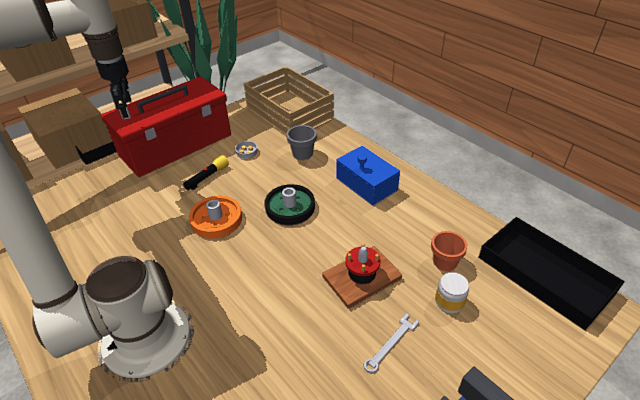

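View pics/top0.png

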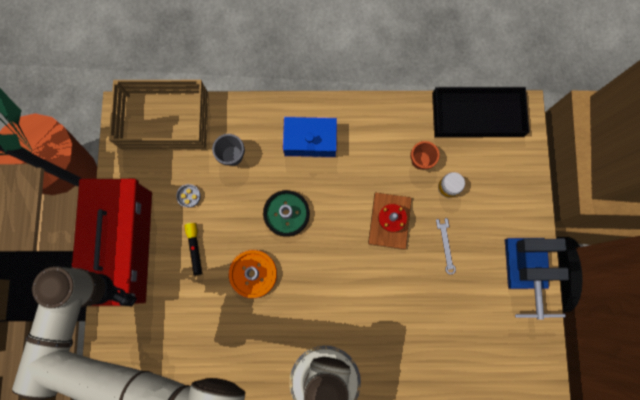

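The side view shows the green wheel at (290,204), the hub at (363,263) and the orange decoy at (215,216). The top view has the wheel at (287,212) and the hub at (393,218), with four studs visible around the spigot. Next I'll measure both.

```bash
cat > h.py <<'E'
import numpy as np, cv2
from bench import *
from scipy.spatial.transform import Rotation as R
def proj(d,P):
    c=R.from_quat(d["orientation"]).inv().apply(np.atleast_2d(P)-d["origin"]);u=c@d["intrinsics"].T
    return u[:,:2]/u[:,2:]
def ray(d,uv,z):
    uv=np.atleast_2d(uv).astype(float)
    r=R.from_quat(d["orientation"]).apply(np.c_[uv,np.ones(len(uv))]@np.linalg.inv(d["intrinsics"]).T)
    return d["origin"]+r*((z-d["origin"][2])/r[:,2])[:,None]
def mask(d,lo,hi,box):
    h=cv2.cvtColor(d["color"],cv2.COLOR_RGB2HSV);m=cv2.inRange(h,lo,hi)
    b=np.zeros_like(m);b[box[1]:box[3],box[0]:box[2]]=1
    return m*b
def circ(p):   # algebraic circle fit in xy
    A=np.c_[2*p[:,:2],np.ones(len(p))];s=np.linalg.lstsq(A,(p[:,:2]**2).sum(1),rcond=None)[0]
    return s[:2],np.sqrt(s[2]+s[0]**2+s[1]**2)
def hull(m): 
    c=np.vstack(cv2.findContours(m,0,1)[0]);return cv2.convexHull(c)[:,0]
E
python3 - <<'E'
from h import *
s=read_state();print(np.round(R.from_quat(s["ee_rot"]).as_matrix(),3))
ims={n:get_image(n) for n in("side","top")}
bx={"side":((260,178,322,228),(338,240,390,290)),"top":((258,185,317,240),(372,198,414,240))}
for n,d in ims.items():
    w,h=bx[n]
    k=hull(mask(d,(0,0,0),(179,255,45),w)); print(n,"tyre",[ (np.round(c,1),round(r,1)) for c,r in [circ(ray(d,k,25))]])
    g=hull(mask(d,(60,80,25),(95,255,255),w)); print(n,"green z18",circ(ray(d,g,18)))
    r=hull(mask(d,(0,170,60),(4,255,255),h)); print(n,"red z75",circ(ray(d,r,75)))
    u=w if 0 else h
    a=d["color"][h[1]:h[3],h[0]:h[2],::-1];b=d["color"][w[1]:w[3],w[0]:w[2],::-1]
    f=lambda x:cv2.resize(x,(400,300),interpolation=cv2.INTER_CUBIC)
    globals()["o_"+n]=np.hstack([f(a),f(b)])
cv2.imwrite("pics/crop1.png",np.vstack([o_side,o_top]))
E
```

```text
[[-0.447 -0.001  0.895]
 [-0.895 -0.002 -0.447]
 [ 0.002 -1.     0.   ]]
side tyre [(array([515.9, 114.1]), np.float64(81.5))]
side green z18 (array([524.02517067, 126.47404702]), np.float64(60.53279617294308))
side red z75 (array([ 493.11456726, -215.22257526]), np.float64(45.214338487806884))
top tyre [(array([523. , 119.6]), np.float64(72.7))]
top green z18 (array([525.0439701 , 120.52954846]), np.float64(65.61853368084975))
top red z75 (array([ 498.99612541, -212.39069289]), np.float64(42.77314829515869))
```

View pics/crop1.png

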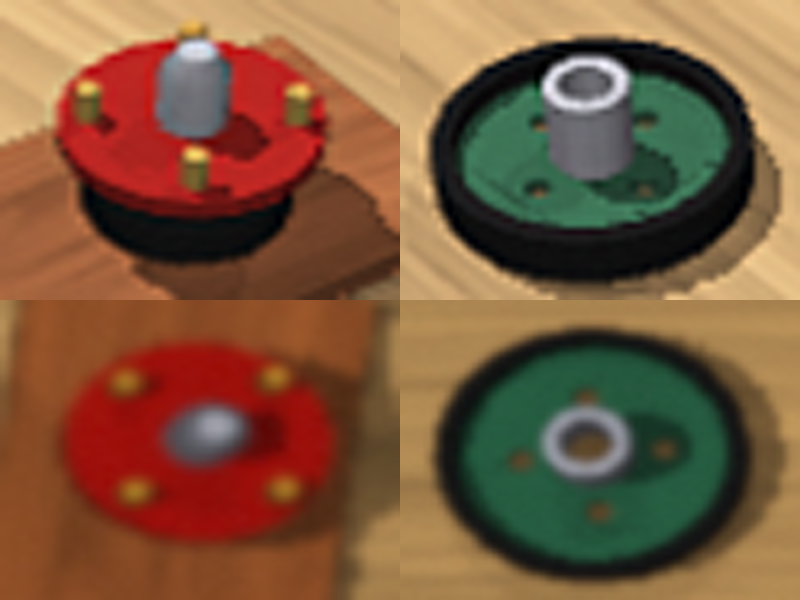

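The crops show all four studs and all four holes in both views. I'll turn these pixel picks into positions.

Run:
```python
from h import *
I={n:get_image(n) for n in("side","top")}
def px(p,o,s): return np.array([((x+.5)*s[0]-.5+o[0],(y+.5)*s[1]-.5+o[1]) for x,y in p])
SH=px([(88,90),(298,92),(195,155),(193,28)],(338,240),(.13,1/6))
TH=px([(126,80),(275,77),(135,190),(285,188)],(372,198),(.105,.14))
SW=px([(140,122),(247,120),(138,188),(245,190)],(260,178),(.155,1/6))
TW=px([(188,97),(122,161),(200,212),(264,150)],(258,185),(.1475,.18333))
SB=px([(187,84)],(260,178),(.155,1/6));TB=px([(188,142)],(258,185),(.1475,.18333))
for nm,n,p,z in(("stud","side",SH,93),("stud","top",TH,92),("hole","side",SW,17),("hole","top",TW,17)):
    P=ray(I[n],p,z)[:,:2];c,r=circ(P);a=np.degrees(np.arctan2(*(P-c).T[::-1]));
    print(nm,n,np.round(c,1),round(r,1),np.round(a%90,1),"mean",np.round(np.degrees(np.angle(np.exp(4j*np.radians(a)).sum())/4)%90,1), "mean pos",P.mean(0).round(1))
print("boss",ray(I["side"],SB,65),ray(I["top"],TB,65))
# spigot: side silver mask, tops
```

```text
stud side [ 495.5 -212. ] 33.8 [48.  46.4 46.8 45.6] mean 46.7 mean pos [ 495.5 -212.3]
stud top [ 500.  -212.3] 34.0 [46.8 46.7 46.1 46.3] mean 46.5 mean pos [ 500.  -212.2]
hole side [520.8 121.3] 35.0 [6.8 5.3 3.3 2.5] mean 4.5 mean pos [520.1 121.5]
hole top [524.2 120.9] 34.2 [4.3 6.5 6.  4.2] mean 5.3 mean pos [523.9 120.6]
boss [[520.20872385 120.31857168  65.        ]] [[523.42231839 120.11674743  65.        ]]
```

Results so far:

| Item | Position or angle |
|---|---|
| Wheel | about (522, 121) |
| Hub | about (498, -212) |
| Stud angle | 46.6° |
| Hole angle | 5° |
| Turn needed | about +41.6° |

The two views differ by 3–4 mm in x. The taper and the grasp should absorb that. I'll lift first, then travel across.

>>> play_rows([
  [0,-0.03,0,0,0,0,0.0854],
  [0,-0.03,0,0,0,0,0.0854],
  [0.028,0,0.041,0,0,0,0.0854],
  [0.028,0,0.041,0,0,0,0.0854],
  [0.028,0,0.041,0,0,0,0.0854],
  [0.028,0,0.041,0,0,0,0.0854],
  [0.028,0,0.041,0,0,0,0.0854],
  [0.028,0,0.041,0,0,0,0.0854],
  [0.028,0,0.041,0,0,0,0.0854],
  [0.028,0,0.041,0,0,0,0.0854],
])

```text
clock: 1.3
position: [473.4, 211.1, 259.5]
ee_rot: [0.375, -0.598, 0.6, -0.376]
contact_force: [0.1, -0.3, -0.7]
gripper_width: 85.2
```

>>> play_rows([
  [0.025,0.02,0.036,0,0,0,0.0854],
  [0.02,0.03,0.028,0,0,0,0.0854],
  [0.006,0.03,0.01,0,0,0,0.0854],
  [0,0.02,0,0,0,0,0.0854],
  [0,0,0,0,0,0,0.0854],
  [0,0,0,0,0,0,0.0854],
])

```text
clock: 1.9
position: [522.8, 123.6, 159.0]
ee_rot: [0.37, -0.6, 0.602, -0.375]
contact_force: [-0.4, 0.1, 0.5]
gripper_width: 85.3
```

```bash
cat > go.py <<'E'
import sys
from h import *
# print tool-frame move to target world position (mm)
s=read_state();M=R.from_quat(s["ee_rot"]).as_matrix();t=np.array([float(x) for x in sys.argv[1:4]])
print("pos",s["position"].round(1),"tool d",(M.T@(t-s["position"])).round(1))
print("x ax",M[:,0].round(3),"y ax",M[:,1].round(4),"tilt rotvec(tool)",(M.T@np.cross(M[:,1],[0,0,-1])).round(4),"yaw x",np.degrees(np.arctan2(M[1,0],M[0,0])).round(2),"F",s["contact_force"].round(1),"tq",s["wrist_torque"].round(2),"j",s["joints"].round(2))
E
python3 go.py 522 121 90
python3 - <<'E'
from h import *
o=[]
for n,b in(("side",(230,110,350,240)),("top",(220,150,340,280))):
    d=get_image(n);o.append(cv2.resize(d["color"][b[1]:b[3],b[0]:b[2],::-1],(400,433),interpolation=cv2.INTER_CUBIC))
    s=read_state();print(n,proj(d,s["position"]))
cv2.imwrite("pics/c2.png",np.hstack(o))
E
```

```text
pos [522.8 123.6 159. ] tool d [ 2.9 69.   0. ]
x ax [-0.445 -0.896 -0.004] y ax [ 0.0069  0.001  -1.    ] tilt rotvec(tool) [-0.0057  0.     -0.004 ] yaw x -116.42 F [-0.4  0.1  0.5] tq [0.   0.04 0.01] j [ 0.54  0.27 -0.27  0.   -1.03  0.57]
side [[286.1253353  165.49387922]]
top [[281.86015311 205.39679951]]
```

View pics/c2.png

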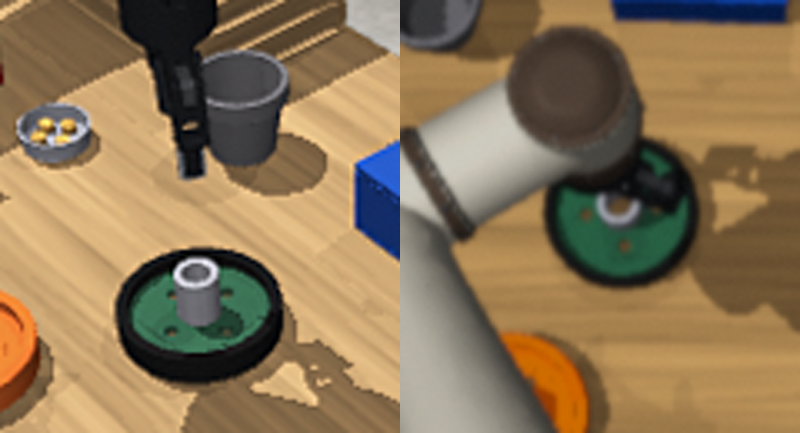

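The gripper sits over the boss and the tool pose is plumb. I'll descend next.

>>> play_rows([
  [0.003,0.03,0,-0.006,0,-0.004,0.0854],
  [0,0.03,0,0,0,0,0.0854],
  [0,0.025,0,0,0,0,0.0854],
  [0,0.02,0,0,0,0,0.0854],
  [0,0.015,0,0,0,0,0.0854],
  [0,0,0,0,0,0,0.0854],
  [0,0,0,0,0,0,0.0854],
])

```text
clock: 2.7
position: [530.7, 130.4, 47.7]
ee_rot: [0.366, -0.598, 0.6, -0.385]
contact_force: [-0.3, -0.1, 0.2]
gripper_width: 85.3
```

```bash
python3 go.py 522 121 32
```

```text
pos [530.7 130.4  47.7] tool d [12.6 15.4 -4. ]
x ax [-0.435 -0.9   -0.021] y ax [ 0.0238  0.012  -0.9996] tilt rotvec(tool) [-0.0162  0.     -0.0211] yaw x -115.81 F [-0.3 -0.1  0.2] tq [-0.02  0.03 -0.03] j [ 0.54  0.4  -0.4   0.   -0.74  0.58]
```

>>> play_rows([
  [0.012,0,-0.004,-0.016,0,-0.021,0.0854],
  [0,0,0,0,0,0,0.0854],
  [0,0,0,0,0,0,0.0854],
])

```text
clock: 3.0
position: [523.2, 122.2, 51.1]
ee_rot: [0.374, -0.599, 0.599, -0.378]
contact_force: [-0.4, -0.2, 1.0]
gripper_width: 85.3
```

```bash
python3 go.py 522 121 32
```

```text
pos [523.2 122.2  51.1] tool d [ 1.7 19.1 -0.6]
x ax [-0.434 -0.901 -0.004] y ax [ 0.0044  0.0021 -1.    ] tilt rotvec(tool) [-0.0031 -0.     -0.0038] yaw x -115.73 F [-0.4 -0.2  1. ] tq [0.01 0.01 0.01] j [ 0.53  0.39 -0.4   0.   -0.77  0.59]
```

>>> play_rows([
  [0.001,0.01,0,-0.003,0,-0.004,0.0854],
  [0,0.009,0,-0.002,0,-0.002,0.0854],
  [0,0,0,0,0,0,0.0854],
  [0,0,0,0,0,0,0.0854],
])

```text
clock: 3.4
position: [523.2, 121.3, 31.2]
ee_rot: [-0.377, 0.599, -0.599, 0.375]
contact_force: [0.6, 0.4, -0.8]
gripper_width: 85.4
```

```bash
python3 go.py 522 121 32
```

```text
pos [523.2 121.3  31.2] tool d [ 0.8 -0.8 -1. ]
x ax [-0.435 -0.901  0.001] y ax [-2.e-03 -6.e-04 -1.e+00] tilt rotvec(tool) [ 0.0015 -0.      0.0015] yaw x -115.76 F [ 0.6  0.4 -0.8] tq [-0.02  0.05  0.03] j [ 0.53  0.42 -0.42 -0.   -0.73  0.59]
```

Good. I'll close gradually so that one finger doesn't shove the wheel.

>>> play_rows([
  [0,0,0,0,0,0,0.06],
  [0,0,0,0,0,0,0.05],
  [0,0,0,0,0,0,0.045],
  [0,0,0,0,0,0,0.042],
  [0,0,0,0,0,0,0.03],
  [0,0,0,0,0,0,0.02],
  [0,0,0,0,0,0,0.02],
  [0,0,0,0,0,0,0.02],
])

```text
clock: 4.2
position: [524.1, 121.8, 31.9]
ee_rot: [-0.376, 0.599, -0.599, 0.376]
contact_force: [-0.4, 0.2, 0.3]
gripper_width: 20.0
```

```bash
python3 go.py 522 121 32
```

```text
pos [524.1 121.8  31.9] tool d [ 1.6 -0.1 -1.6]
x ax [-0.434 -0.901 -0.   ] y ax [-0.e+00  2.e-04 -1.e+00] tilt rotvec(tool) [ 0.0001  0.     -0.0001] yaw x -115.73 F [-0.4  0.2  0.3] tq [-0.02 -0.03 -0.  ] j [ 0.53  0.42 -0.41 -0.   -0.73  0.59]
```

The opening is 20 mm, so the 40 mm boss isn't between the pads. I need to look.

Run:
```python
from h import *
o=[]
for n,b in(("side",(230,110,350,240)),("top",(220,150,340,280))):
    d=get_image(n);o.append(cv2.resize(d["color"][b[1]:b[3],b[0]:b[2],::-1],(400,433),interpolation=cv2.INTER_CUBIC))
    s=read_state();print(n,proj(d,s["position"]),s["gripper_width"])
cv2.imwrite("pics/c3.png",np.hstack(o))
```

```text
side [[290.06374469 199.0433493 ]] 20.02236368627584
top [[285.45265222 212.18016985]] 20.015789575174754
```

View pics/c3.png

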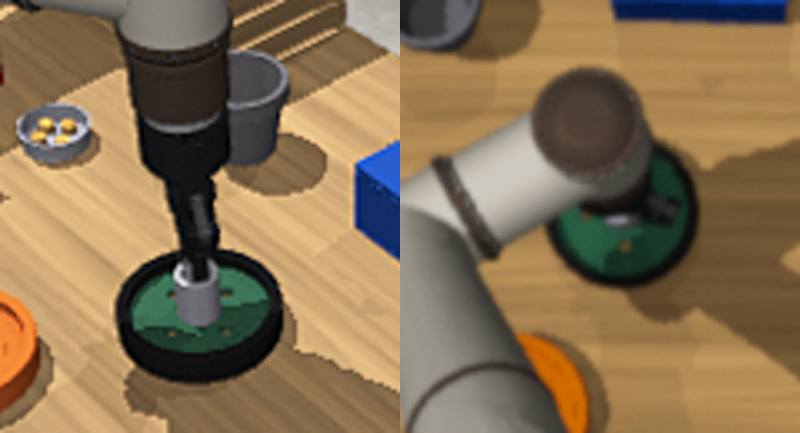

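Run:
```python
from h import *
s=read_state();M=R.from_quat(s["ee_rot"]).as_matrix();o=[]
for n,b in(("side",(262,130,322,210)),("top",(260,180,320,240))):
    d=get_image(n)
    im=cv2.resize(d["color"][b[1]:b[3],b[0]:b[2],::-1],None,fx=(6.6),fy=(6.6),interpolation=cv2.INTER_CUBIC)
    for dx,c in((0,(0,0,255)),(10,(255,0,255)),(-10,(255,255,0)),):
      for y in(0,-19):
        u=(proj(d,s["position"]+M@[dx,y,0])[0]-b[:2]+.5)*6.6
        cv2.circle(im,tuple(int(v) for v in u),3,c,-1)
    o.append(im[:528] if len(im)>=528 else cv2.copyMakeBorder(im,0,528-len(im),0,0,0))
cv2.imwrite("pics/c4.png",np.hstack(o))
```

```text
(no output)
```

View pics/c4.png

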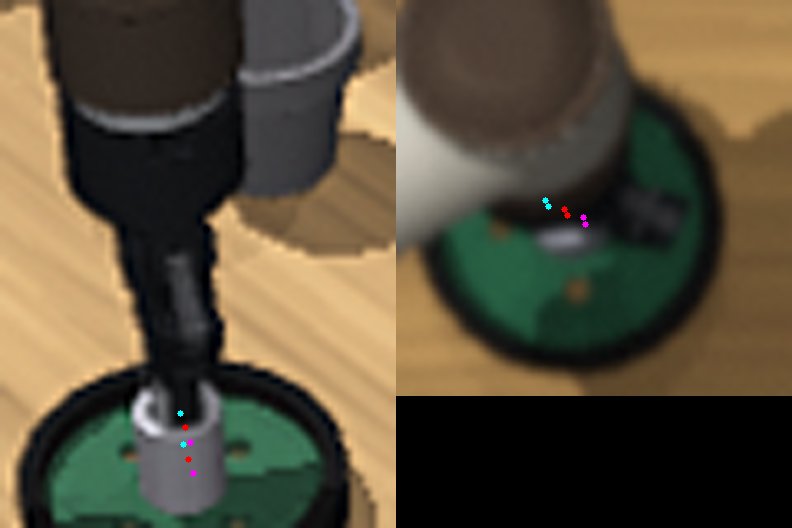

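The dark fingertip ends inside or behind the boss rim (about (185,420) in the crop), and no finger shows in front of the boss. So the tips are higher or farther off than the state says. I'll lift straight up without changing the opening and check where the tip really is.

>>> play_rows([
  [0,-0.01,0,0,0,0,0.02],
  [0,-0.03,0,0,0,0,0.02],
  [0,-0.03,0,0,0,0,0.0],
  [0,0,0,0,0,0,0.0],
  [0,0,0,0,0,0,0.0],
  [0,0,0,0,0,0,0.0],
  [0,0,0,0,0,0,0.0],
])

```text
clock: 5.1
position: [523.3, 121.1, 105.5]
ee_rot: [-0.377, 0.599, -0.599, 0.375]
contact_force: [-0.3, 0.0, -1.0]
gripper_width: -0.1
```

```bash
python3 go.py 522 121 32
python3 - <<'E'
from h import *
s=read_state();M=R.from_quat(s["ee_rot"]).as_matrix();o=[]
print(s["gripper_width"])
for n,b in(("side",(252,120,322,210)),("top",(252,170,322,260))):
    d=get_image(n)
    im=cv2.resize(d["color"][b[1]:b[3],b[0]:b[2],::-1],None,fx=5.7,fy=5.7,interpolation=cv2.INTER_CUBIC)
    print(n,(proj(d,[s["position"]+M@[0,y,0] for y in(0,-19,-40)])-b[:2]+.5)*5.7)
    for y in(0,-19):
        u=(proj(d,s["position"]+M@[0,y,0])[0]-b[:2]+.5)*5.7
        cv2.circle(im,tuple(int(v) for v in u),2,(0,0,255),-1)
    o.append(im)
cv2.imwrite("pics/c5.png",np.hstack(o))
E
```

```text
pos [523.3 121.1 105.5] tool d [ 0.6 73.5 -1. ]
x ax [-0.434 -0.901  0.002] y ax [-0.0019 -0.0011 -1.    ] tilt rotvec(tool) [0.0013 0.     0.0019] yaw x -115.74 F [-0.3  0.  -1. ] tq [0.   0.07 0.01] j [ 0.53  0.33 -0.34 -0.   -0.91  0.59]
-0.07210391696973552
side [[209.46524906 347.34818579]
 [206.80703116 318.28580167]
 [203.80872855 285.50526003]]
top [[185.9050061  221.86283491]
 [183.47621044 215.56807327]
 [180.72128936 208.42808535]]
```

View pics/c5.png

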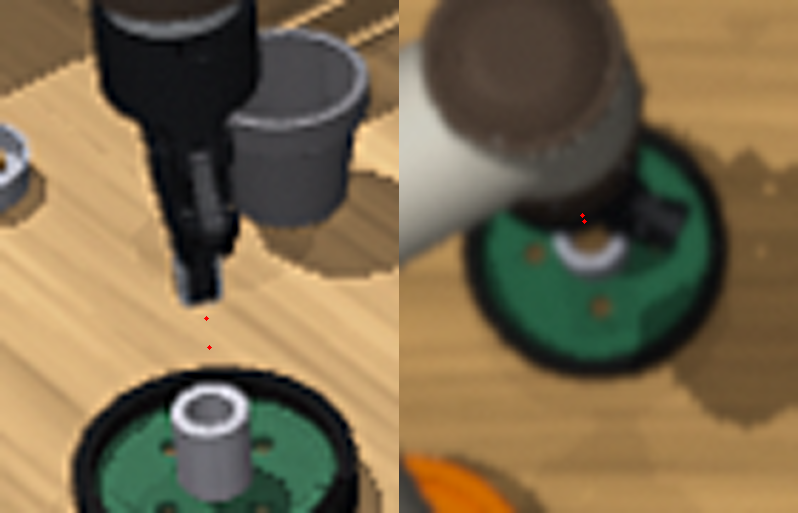

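The shut fingertips show at crop (203,302). The projection of the reported TCP lands 45 crop pixels lower, at (209,347). I'll triangulate to see whether that offset is vertical or horizontal.

Run:
```python
from h import *
I={n:get_image(n) for n in("side","top")};s=read_state();p=s["position"]
tip=np.array([252+203/5.7-.5,120+302/5.7-.5])
for z in(95,105,115,125,135,145):print(z,ray(I["side"],tip,z)[0].round(1)-p.round(1))
# knuckle in both views: closest points of rays
def tri(a,b):
    o=[];
    for n,u in(("side",a),("top",b)):
        q=ray(I[n],u,0)[0]-I[n]["origin"];o.append((I[n]["origin"],q/np.linalg.norm(q)))
    A=sum(np.eye(3)-np.outer(d,d) for _,d in o);b=sum((np.eye(3)-np.outer(d,d))@c for c,d in o)
    X=np.linalg.solve(A,b);return X,[np.linalg.norm(np.cross(X-c,d)) for c,d in o]
X,e=tri(np.array([287.1-.5,153.3-.5]),np.array([296.9-.5,207.7-.5]));M=R.from_quat(s["ee_rot"]).as_matrix()
print("knuckle",X,e,"in tool",M.T@(X-p))
print("start tip proj",proj(I["side"],[279,559.2,197.9]),proj(I["top"],[279,559.2,197.9]))
a=cv2.imread("pics/side0.png")[60:130,90:160];b=cv2.imread("pics/top0.png")[260:330,80:150]
cv2.imwrite("pics/c6.png",cv2.resize(np.hstack([a,b]),(800,400),interpolation=cv2.INTER_CUBIC))
```

```text
95 [ 26.5  41.  -10.4]
105 [19.7 30.9 -0.4]
115 [12.8 20.9  9.6]
125 [ 6.  10.8 19.6]
135 [-0.9  0.7 29.6]
145 [-7.8 -9.3 39.6]
knuckle [500.54605252  79.13675873 240.63135139] [np.float64(2.588346379488933), np.float64(2.588346379488958)] in tool [  48.08125913 -135.14335321   -2.53974124]
start tip proj [[132.44205647 122.25560431]] [[123.21731916 289.97385626]]
```

View pics/c6.png

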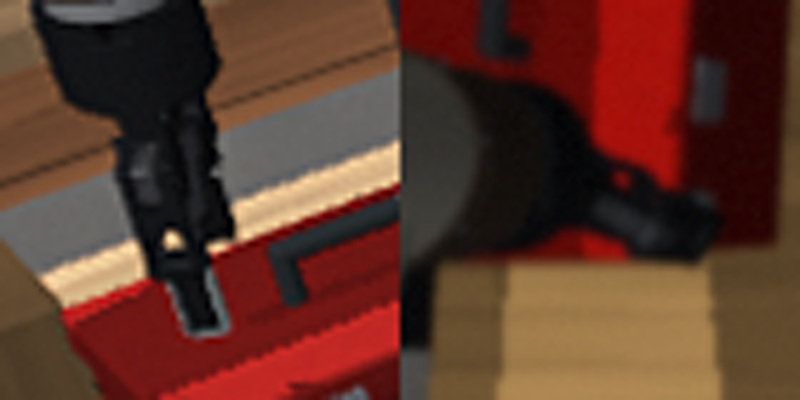

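The knuckle triangulates to 48 mm along tool x and only -2.5 mm along tool z, so the lateral position is good. The shut tips sit straight above the reported TCP, with a residual of about 1 mm in xy, but roughly 29 mm higher. The fingers therefore closed above the boss. I'll descend about 29 mm deeper than the reported z suggests and watch the force.

>>> play_rows([
  [0.001,0,-0.002,0.001,0,0.002,0.0854],
  [0,0,0,0,0,0,0.0854],
  [0,0,0,0,0,0,0.0854],
  [0,0,0,0,0,0,0.0854],
  [0,0.02,0,0,0,0,0.0854],
  [0,0.02,0,0,0,0,0.0854],
  [0,0.02,0,0,0,0,0.0854],
  [0,0.01,0,0,0,0,0.0854],
  [0,0,0,0,0,0,0.0854],
])

```text
clock: 6.2
position: [522.2, 121.6, 33.7]
ee_rot: [0.375, -0.599, 0.599, -0.377]
contact_force: [-0.3, -0.1, -0.1]
gripper_width: 85.2
```

```bash
python3 go.py 521 120.5 3
```

```text
pos [522.2 121.6  33.7] tool d [ 1.6 30.7 -0.7]
x ax [-0.434 -0.901 -0.002] y ax [ 2.2e-03  8.0e-04 -1.0e+00] tilt rotvec(tool) [-0.0016 -0.     -0.0017] yaw x -115.71 F [-0.3 -0.1 -0.1] tq [-0.04  0.03  0.01] j [ 0.53  0.42 -0.42  0.   -0.73  0.59]
```

>>> play_rows([
  [0.001,0.008,-0.001,-0.001,0,-0.002,0.0854],
  [0,0.008,0,0,0,0,0.0854],
  [0,0.007,0,0,0,0,0.0854],
  [0,0.007,0,0,0,0,0.0854],
  [0,0,0,0,0,0,0.0854],
])

```text
clock: 6.7
position: [522.6, 122.0, 3.5]
ee_rot: [0.375, -0.598, 0.599, -0.378]
contact_force: [-0.4, 0.0, -0.0]
gripper_width: 85.6
```

```bash
python3 go.py 521 120.5 3
```

```text
pos [522.6 122.    3.5] tool d [ 2.1  0.5 -0.8]
x ax [-0.433 -0.901 -0.003] y ax [ 0.0043  0.0012 -1.    ] tilt rotvec(tool) [-0.0034  0.     -0.0029] yaw x -115.67 F [-0.4  0.  -0. ] tq [-0.05  0.    0.06] j [ 0.53  0.46 -0.45  0.   -0.66  0.59]
```

>>> play_rows([
  [0.001,0,-0.001,-0.003,0,-0.003,0.07],
  [0.001,0,0,0,0,0,0.06],
  [0,0,0,0,0,0,0.05],
  [0,0,0,0,0,0,0.045],
  [0,0,0,0,0,0,0.042],
  [0,0,0,0,0,0,0.03],
  [0,0,0,0,0,0,0.02],
  [0,0,0,0,0,0,0.02],
  [0,0,0,0,0,0,0.02],
])

```text
clock: 7.6
position: [522.2, 121.5, 4.9]
ee_rot: [0.375, -0.598, 0.599, -0.378]
contact_force: [-0.9, 1.2, 0.8]
gripper_width: 37.8
```

```bash
python3 go.py 521 120.5 3
```

```text
pos [522.2 121.5   4.9] tool d [ 1.4  1.9 -0.6]
x ax [-0.433 -0.901 -0.003] y ax [ 0.0037  0.0017 -1.    ] tilt rotvec(tool) [-0.0026  0.     -0.0031] yaw x -115.65 F [-0.9  1.2  0.8] tq [0.17 0.05 0.03] j [ 0.53  0.46 -0.45  0.   -0.66  0.59]
```

The opening of 37.8 mm is a firm grip on the boss. I'll lift and apply most of the yaw on the way up.

>>> play_rows([
  [0,-0.006,0,0,0,0,0.0],
  [0,-0.012,0,0,0,0,0.0],
  [0,-0.02,0,-0.002,0,-0.002,0.0],
  [0,-0.025,0,0,-0.1,0,0.0],
  [0,-0.025,0,0,-0.12,0,0.0],
  [0,-0.025,0,0,-0.12,0,0.0],
  [0,-0.025,0,0,-0.12,0,0.0],
  [0,-0.015,0,0,-0.12,0,0.0],
  [0,0,0,0,-0.1,0,0.0],
  [0,0,0,0,0,0,0.0],
])

```text
clock: 8.6
position: [514.8, 117.6, 164.3]
ee_rot: [0.564, -0.435, 0.429, -0.555]
contact_force: [0.3, -0.2, -4.2]
gripper_width: 38.0
```

```bash
python3 go.py 497.7 -212.2 165
```

```text
pos [514.8 117.6 164.3] tool d [314.8   0.9 -99.9]
x ax [ 0.253 -0.968  0.   ] y ax [-0.0144 -0.0041 -0.9999] tilt rotvec(tool) [0.015  0.     0.0003] yaw x -75.36 F [ 0.3 -0.2 -4.2] tq [ 0.05 -0.04  0.09] j [ 0.53  0.26 -0.27 -0.   -1.06  1.3 ]
```

>>> play_rows([
  [0.02,0,-0.006,0.015,0,0,0.0],
  [0.04,0,-0.013,0,0,0,0.0],
  [0.045,0,-0.014,0,0,0,0.0],
  [0.045,0,-0.014,0,0,0,0.0],
  [0.045,0,-0.014,0,0,0,0.0],
  [0.04,0,-0.013,0,0,0,0.0],
  [0.035,0,-0.011,0,0,0,0.0],
  [0.02,0,-0.006,0,0,0,0.0],
  [0,0,0,0,0,0,0.0],
  [0,0,0,0,0,0,0.0],
])

```text
clock: 9.6
position: [489.6, -196.1, 161.1]
ee_rot: [0.557, -0.443, 0.435, -0.553]
contact_force: [0.1, 0.5, -4.6]
gripper_width: 38.4
```

```bash
python3 go.py 497.7 -212.2 155
```

```text
pos [ 489.6 -196.1  161.1] tool d [17.5  5.9  4.2]
x ax [ 0.23  -0.973 -0.005] y ax [-0.0127  0.0026 -0.9999] tilt rotvec(tool) [ 0.0118 -0.     -0.0055] yaw x -76.69 F [ 0.1  0.5 -4.6] tq [ 0.07 -0.02 -0.  ] j [-0.07  0.26 -0.28 -0.   -1.05  1.88]
```

>>> play_rows([
  [0.017,0,0.004,0.012,-0.045,-0.005,0.0],
  [0,0,0,0,0,0,0.0],
  [0,0,0,0,0,0,0.0],
])

```text
clock: 9.9
position: [496.4, -209.2, 160.1]
ee_rot: [-0.564, 0.427, -0.425, 0.565]
contact_force: [-0.1, 0.0, -5.1]
gripper_width: 37.9
```

```bash
python3 go.py 497.7 -212.2 155
python3 - <<'E'
from h import *
I={n:get_image(n) for n in("side","top")};s=read_state();o=[]
wz=s["position"][2]-4.5
d=I["side"];b=(325,180,405,290)
cv2.imwrite("pics/c7.png",cv2.resize(d["color"][b[1]:b[3],b[0]:b[2],::-1],None,fx=5,fy=5,interpolation=cv2.INTER_CUBIC))
h=cv2.cvtColor(d["color"],cv2.COLOR_RGB2HSV)
m=mask(d,(60,80,25),(95,255,255),(325,160,405,290));g=hull(m);print(g.min(0),g.max(0),circ(ray(d,g,wz+18)),wz)
E
```

```text
pos [ 496.4 -209.2  160.1] tool d [3.2 5.1 0.4]
x ax [ 0.274 -0.962 -0.003] y ax [-0.0027  0.0024 -1.    ] tilt rotvec(tool) [ 0.002   0.     -0.0031] yaw x -74.09 F [-0.1  0.  -5.1] tq [-0.02  0.02  0.04] j [-0.1   0.27 -0.26 -0.   -1.04  1.95]
[336 216] [390 249] (array([ 498.95825141, -205.79111859]), np.float64(61.20686805622654)) 155.78195959771583
```

View pics/c7.png

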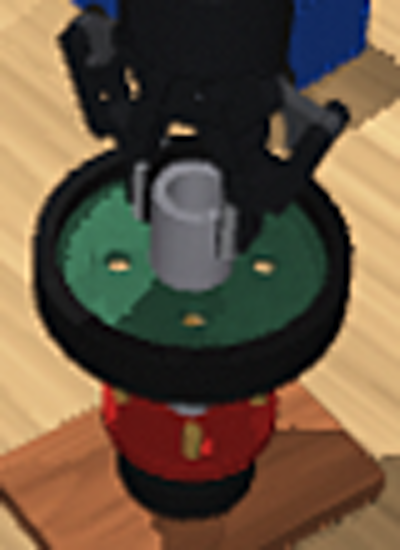

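The wheel hangs level over the hub. Three holes are visible at crop (118,266), (195,320) and (263,267), and the boss top is at (187,186).

Run:
```python
from h import *
d=get_image("side");p=np.array([(118,266),(195,320),(263,267),(187,186)])/5+[324.5,179.5]
for wz in(154,156):
    P=ray(d,p[:3],wz+17)[:,:2];c=(P[0]+P[2])/2;v=P-c
    a=np.degrees(np.arctan2(v[:,1],v[:,0]))
    print(c,np.hypot(*v.T),a%90,"circ",circ(P),"boss",ray(d,p[3],wz+65))
```

```text
[ 493.59037711 -209.72627981] [34.00113519 33.58117871 34.00113519] [47.51063643 49.2492867  47.51063643] circ (array([ 493.87594328, -209.41452286]), np.float64(34.00376353488289)) boss [[ 494.94343587 -203.57997361  219.        ]]
[ 492.22902529 -211.01506009] [33.91787456 33.49894645 33.91787456] [47.51063643 49.2492867  47.51063643] circ (array([ 492.51389217, -210.70406656]), np.float64(33.92049647352159)) boss [[ 493.49356125 -204.96521574  221.        ]]
```

Hole angle is about 48° and stud angle 46.7°, so it's nearly lined up. I'll correct the centre slightly and turn about -0.9°.

>>> play_rows([
  [0.0025,0.012,0.001,0.002,0.014,-0.003,0.0],
  [0,0.012,0,0,0,0,0.0],
  [0,0.008,0,0,0,0,0.0],
  [0,0,0,0,0,0,0.0],
  [0,0,0,0,0,0,0.0],
])

```text
clock: 10.55
position: [498.5, -209.5, 127.3]
ee_rot: [-0.562, 0.429, -0.429, 0.562]
contact_force: [0.1, 0.6, -3.2]
gripper_width: 38.0
```

```bash
python3 go.py 498 -211.5 118
```

```text
pos [ 498.5 -209.5  127.3] tool d [ 1.8  9.3 -1. ]
x ax [ 0.264 -0.965  0.001] y ax [ 9.e-04 -4.e-04 -1.e+00] tilt rotvec(tool) [-0.0008  0.      0.0007] yaw x -74.7 F [ 0.1  0.6 -3.2] tq [ 0.02 -0.03  0.05] j [-0.1   0.31 -0.3   0.   -0.96  1.94]
```

>>> play_rows([
  [0.002,0.005,-0.0005,0,0,0,0.0],
  [0,0.004,0,0,0,0,0.0],
  [0,0.004,0,0,0,0,0.0],
  [0,0.004,0,0,0,0,0.0],
  [0,0,0,0,0,0,0.0],
])

```text
clock: 11.05
position: [499.3, -211.9, 109.8]
ee_rot: [-0.562, 0.428, -0.43, 0.562]
contact_force: [0.0, -0.5, -4.1]
gripper_width: 38.1
```

```bash
python3 go.py 498 -211.5 105;  python3 - <<'E'
from h import *
d=get_image("side");b=(325,190,405,290)
cv2.imwrite("pics/c8.png",cv2.resize(d["color"][b[1]:b[3],b[0]:b[2],::-1],None,fx=6,fy=6,interpolation=cv2.INTER_CUBIC))
E
```

```text
pos [ 499.3 -211.9  109.8] tool d [-0.8  4.8 -1.1]
x ax [ 0.264 -0.965  0.001] y ax [ 2.7e-03 -8.0e-04 -1.0e+00] tilt rotvec(tool) [-0.0024  0.      0.0015] yaw x -74.71 F [ 0.  -0.5 -4.1] tq [ 0.    0.06 -0.06] j [-0.1   0.33 -0.32  0.   -0.92  1.94]
```

View pics/c8.png

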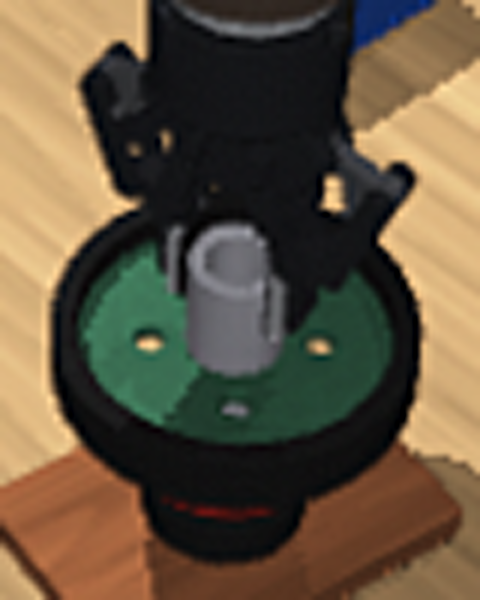

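I've viewed 10 pictures so far. The holes are now at crop (149,342), (235,409) and (319,346), so I'll compute the centre from those.

Run:
```python
from h import *
d=get_image("side");p=np.array([(149,342),(235,409),(319,346)])/6+[324.5,189.5]
for wz in(104,106):
    P=ray(d,p[:3],wz+17)[:,:2];c=(P[0]+P[2])/2;v=P-c
    print(c,np.hypot(*v.T),np.degrees(np.arctan2(v[:,1],v[:,0]))%90,circ(P))
```

```text
[ 496.77576347 -212.18057005] [34.22438555 34.06639368 34.22438555] [46.31293268 46.33525541 46.31293268] (array([ 496.88514455, -212.06605755]), np.float64(34.224751915764784))
[ 495.48559427 -213.38934063] [34.14541287 33.98778556 34.14541287] [46.31293268 46.33525541 46.31293268] (array([ 495.59472296, -213.27509237]), np.float64(34.14577838759424))
```

The centre is within 1 mm and the angle within 0.5°. I'll ease down over the spigot, checking forces.

>>> play_rows([
  [0,0.003,-0.0005,-0.002,0,0.001,0.0],
  [0,0.003,0,0,0,0,0.0],
  [0,0.003,0,0,0,0,0.0],
  [0,0.003,0,0,0,0,0.0],
  [0,0.003,0,0,0,0,0.0],
  [0,0,0,0,0,0,0.0],
])

```text
clock: 11.75
position: [498.8, -212.2, 94.6]
ee_rot: [0.562, -0.429, 0.429, -0.562]
contact_force: [0.5, 0.5, -4.0]
gripper_width: 38.0
```

```bash
python3 go.py 498.8 -211.6 88
```

```text
pos [ 498.8 -212.2   94.6] tool d [-0.6  6.6  0.2]
x ax [ 0.264 -0.964  0.001] y ax [ 6.e-04 -8.e-04 -1.e+00] tilt rotvec(tool) [-0.0004  0.      0.0009] yaw x -74.69 F [ 0.5  0.5 -4. ] tq [ 0.02  0.07 -0.01] j [-0.1   0.34 -0.34  0.   -0.89  1.94]
```

>>> play_rows([
  [0,0.002,0,0,0,0,0.0],
  [0,0.002,0,0,0,0,0.0],
  [0,0.002,0,0,0,0,0.0],
  [0,0.001,0,0,0,0,0.0],
  [0,0.001,0,0,0,0,0.0],
  [0,0.001,0,0,0,0,0.0],
  [0,0,0,0,0,0,0.0],
])

```text
clock: 12.45
position: [498.9, -212.3, 84.8]
ee_rot: [0.562, -0.429, 0.429, -0.562]
contact_force: [-0.4, -0.5, -5.0]
gripper_width: 38.0
```

```bash
python3 go.py 498.8 -211.6 85
```

```text
pos [ 498.9 -212.3   84.8] tool d [-0.7 -0.2  0.1]
x ax [ 0.264 -0.964  0.001] y ax [ 7.e-04 -9.e-04 -1.e+00] tilt rotvec(tool) [-0.0004 -0.      0.001 ] yaw x -74.68 F [-0.4 -0.5 -5. ] tq [0.06 0.16 0.01] j [-0.1   0.36 -0.35  0.   -0.86  1.94]
```

There's no load at wheel origin z ≈ 80, which is below the tip-contact height of 83. The studs appear to be entering, so I'll continue gently with no turning.

>>> play_rows([
  [0,0.0015,0,0,0,0,0.0],
  [0,0.0015,0,0,0,0,0.0],
  [0,0.0015,0,0,0,0,0.0],
  [0,0,0,0,0,0,0.0],
])

```text
clock: 12.85
position: [498.8, -212.3, 80.0]
ee_rot: [0.562, -0.429, 0.429, -0.562]
contact_force: [-0.3, 0.0, -5.0]
gripper_width: 38.1
```

```bash
python3 go.py 498.8 -211.6 70
```

```text
pos [ 498.8 -212.3   80. ] tool d [-0.7 10.   0.1]
x ax [ 0.264 -0.964  0.001] y ax [ 7.e-04 -9.e-04 -1.e+00] tilt rotvec(tool) [-0.0005 -0.      0.001 ] yaw x -74.68 F [-0.3  0.  -5. ] tq [0.01 0.11 0.  ] j [-0.1   0.36 -0.36  0.   -0.85  1.94]
```

>>> play_rows([
  [0,0.0015,0,0,0,0,0.0],
  [0,0.0015,0,0,0,0,0.0],
  [0,0.0015,0,0,0,0,0.0],
  [0,0.0015,0,0,0,0,0.0],
  [0,0.0005,0,0,0,0,0.0],
  [0,0,0,0,0,0,0.0],
])

```text
clock: 13.45
position: [498.9, -212.3, 72.9]
ee_rot: [0.562, -0.429, 0.429, -0.562]
contact_force: [-1.1, -0.5, -4.3]
gripper_width: 38.1
```

```bash
python3 go.py 498.8 -211.6 70
```

```text
pos [ 498.9 -212.3   72.9] tool d [-0.7  2.9  0.1]
x ax [ 0.264 -0.964  0.001] y ax [ 6.e-04 -9.e-04 -1.e+00] tilt rotvec(tool) [-0.0004  0.      0.0011] yaw x -74.68 F [-1.1 -0.5 -4.3] tq [ 0.    0.23 -0.03] j [-0.1   0.37 -0.36  0.   -0.83  1.94]
```

>>> play_rows([
  [0,0.001,0,0,0,0,0.0],
  [0,0.001,0,0,0,0,0.0],
  [0,0.001,0,0,0,0,0.0],
  [0,0,0,0,0,0,0.0],
])

```text
clock: 13.85
position: [498.8, -212.4, 70.1]
ee_rot: [0.562, -0.428, 0.429, -0.562]
contact_force: [-1.6, 0.6, -3.6]
gripper_width: 38.0
```

```bash
python3 go.py 498.8 -211.6 70
```

```text
pos [ 498.8 -212.4   70.1] tool d [-0.8  0.1  0.2]
x ax [ 0.264 -0.964  0.001] y ax [ 5.0e-04 -1.1e-03 -1.0e+00] tilt rotvec(tool) [-0.0002 -0.      0.0012] yaw x -74.67 F [-1.6  0.6 -3.6] tq [ 0.12  0.3  -0.03] j [-0.1   0.37 -0.37  0.   -0.83  1.94]
```

>>> play_rows([
  [0,0.001,0,0,0,0,0.0],
  [0,0.001,0,0,0,0,0.0],
  [0,0,0,0,0,0,0.0],
])

```text
clock: 14.15
position: [498.9, -212.5, 69.8]
ee_rot: [0.563, -0.428, 0.429, -0.562]
contact_force: [-2.8, 1.2, 1.7]
gripper_width: 38.5
```

```bash
python3 go.py 498.8 -211.6 70
```

```text
pos [ 498.9 -212.5   69.8] tool d [-0.9 -0.2  0.2]
x ax [ 0.265 -0.964  0.002] y ax [ 0.0011 -0.0015 -1.    ] tilt rotvec(tool) [-0.0006 -0.      0.0017] yaw x -74.64 F [-2.8  1.2  1.7] tq [0.57 0.79 0.04] j [-0.1   0.38 -0.37  0.   -0.83  1.94]
```

Contact shows at the expected home height: the load on the hub is about 6 N at TCP z 69.8, so wheel origin is about 65. There's a slight side load towards -x, so I'll relieve it, press lightly once more, then open.

>>> play_rows([
  [0,0.0005,-0.0008,0,0,0.002,0.0],
  [0,0.001,0,0,0,0,0.0],
  [0,0,0,0,0,0,0.0],
])

```text
clock: 14.45
position: [498.9, -212.5, 69.3]
ee_rot: [-0.562, 0.428, -0.429, 0.563]
contact_force: [-2.1, 1.1, 2.2]
gripper_width: 38.2
```

```bash
python3 go.py 498.8 -211.6 70
```

```text
pos [ 498.9 -212.5   69.3] tool d [-0.9 -0.7  0.1]
x ax [ 0.265 -0.964  0.   ] y ax [ 2.7e-03  5.0e-04 -1.0e+00] tilt rotvec(tool) [-0.0027 -0.      0.0002] yaw x -74.63 F [-2.1  1.1  2.2] tq [ 0.67  0.81 -0.02] j [-0.1   0.38 -0.37 -0.   -0.82  1.94]
```

>>> play_rows([
  [0,0,0,0,0,0,0.041],
  [0,0,0,0,0,0,0.045],
  [0,0,0,0,0,0,0.055],
  [0,0,0,0,0,0,0.065],
  [0,0,0,0,0,0,0.0854],
  [0,0,0,0,0,0,0.0854],
  [0,0,0,0,0,0,0.0854],
])

```text
clock: 15.15
position: [502.7, -213.7, 69.5]
ee_rot: [-0.561, 0.425, -0.432, 0.564]
contact_force: [0.6, 0.5, -0.1]
gripper_width: 85.3
```

```bash
python3 go.py 498.8 -211.6 70
```

```text
pos [ 502.7 -213.7   69.5] tool d [-3.1 -0.5 -3.2]
x ax [ 0.266 -0.964  0.005] y ax [ 0.0103 -0.0021 -0.9999] tilt rotvec(tool) [-0.0093 -0.      0.0048] yaw x -74.56 F [ 0.6  0.5 -0.1] tq [-0.01  0.05  0.  ] j [-0.1   0.38 -0.37  0.   -0.82  1.94]
```

Released, and contact force is about zero. I'll straighten the tool, rise straight up and move aside for a check.

>>> play_rows([
  [-0.002,-0.005,-0.003,-0.009,0,0.005,0.0854],
  [0,-0.015,0,0,0,0,0.0854],
  [0,-0.025,0,0,0,0,0.0854],
  [0,-0.03,0,0,0,0,0.0854],
  [0,-0.03,0,0,0,0,0.0854],
  [0,-0.03,0,0,0,0,0.0854],
  [-0.045,0,0,0,0,0,0.0854],
  [-0.045,0,0,0,0,0,0.0854],
  [-0.045,0,0,0,0,0,0.0854],
  [-0.045,0,0,0,0,0,0.0854],
])

```text
clock: 16.15
position: [450.5, -38.0, 213.4]
ee_rot: [-0.56, 0.432, -0.431, 0.561]
contact_force: [0.1, 1.1, -0.0]
gripper_width: 84.9
```

Run:
```python
from h import *
print(read_state()["contact_force"]);o=[]
for n,b in(("side",(325,195,405,295)),("top",(355,168,435,268))):
    d=get_image(n);o.append(cv2.resize(d["color"][b[1]:b[3],b[0]:b[2],::-1],None,fx=5,fy=5,interpolation=cv2.INTER_CUBIC))
cv2.imwrite("pics/c9.png",np.hstack(o))
```

```text
[ 0.09946038  1.13940273 -0.02857378]
```

View pics/c9.png

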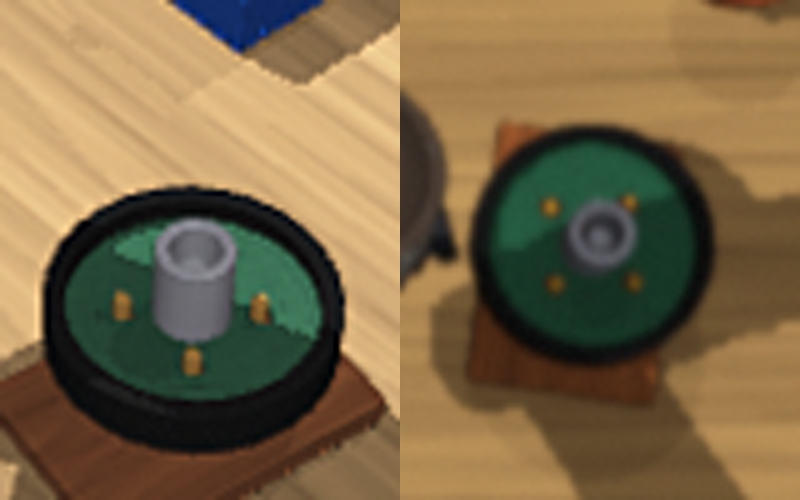

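The picture shows all four studs standing through the holes in both views: side at (122,304), (192,361) and (260,307), and top at four places. I'll check the height and level numerically, then hand in.

Run:
```python
from h import *
d=get_image("side");t=get_image("top")
print("boss side@130",ray(d,np.array([195,245])/5+[324.5,194.5],130),"top",ray(t,np.array([201,235])/5+[354.5,167.5],130))
k=hull(mask(t,(0,0,0),(179,255,45),(368,190,400,243)))
T=ray(t,np.array([(151,208),(229,202),(156,284),(234,283)])/5+[354.5,167.5],93)[:,:2];print("studs",circ(T))
print(job_done())
```

```text
boss side@130 [[ 498.47691794 -210.02299627  130.        ]] top [[ 499.31229109 -211.3620878   130.        ]]
studs (array([ 499.83278205, -212.46784569]), np.float64(34.1826567284541))
the job is handed in; nothing more can be done
None
```

The green wheel is on the red hub with all four studs through its holes, seated and released, and the job is handed in at about 16 s of the 64 s allowed.

- **Alignment:** I measured the studs at 46.6° and the holes at 5°. I turned the wheel about 41° in the air, so no turning was needed once it was over the studs.
- **Seating:** No load appeared on passing the stud tips. First contact came at the expected home height, with about 6–7 N on the hub (wheel weight included) and a side load of about 3 N. I pressed lightly, opened the fingers and backed away.
- **Last checks:**
  - Both camera views show four studs through the disc.
  - The boss top at z = 130 mm falls at about (499, -211) in both views, within about 1.5 mm of each other. The hub axis measured (498, -212), so this fits fully home.
  - I judged flatness only by eye from the last picture and took no tilt measurement. I also took no closing picture of the rest of the bench.

**What disagreed:**
- **Fingertip height:** The first grasp closed just above the boss, because the shut fingertips sit about 29 mm higher than the reported TCP. I found this from the pictures, lifted clear and re-gripped deeper. In the pictures the wheel had not moved.
- **Cameras:** The two cameras disagreed by 3–4 mm in x.

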